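# Brush out the glaze beaker and tare it on the scale

### The arm

A 6-joint arm with a two-finger parallel gripper is mounted at the origin on the work surface. World frame = base frame: x ahead of the robot, y to its left, z up, the work surface at z = 0. Lengths are in m, angles in rad, forces in N, time in s.
With the tool pointing down it reaches from about 0.375 to 0.9 m from the base axis. Payload 3.1 kg.
Tool frame: the origin (TCP) lies midway between the tips of the shut fingers; the grasp point (between the pads) lies 19 mm behind it; x points along the fingers, y is the direction in which the jaws open and shut, and the axes are right-handed (so a half turn about x gives the same grasp; the last joint's range is limited). The gripper opens to 87 mm and grips with 3 to 60 N. Pads are 19 mm wide; open, the fingers measure 117 mm over their backs; the gripper's body (75 mm by 190 mm) begins 51 mm behind the grasp point.
Start: joints at [1.113, 0.527, 1.433, -0, 1.181, -0.178], TCP at [0.173, 0.601, 0.223] pointing down, gripper open.
Joint ranges: [-3.08, 3.08], [-0.75, 2.2], [0.22, 2.44], [-1.43, 4.57], [0, 2.65], [-2.85, 2.85]. Speed limits (rad/s): [2.79, 2.79, 3.14, 3.14, 3.14, 3.14].

### API

Orientations are given as a unit quaternion [x, y, z, w].
In Python, from rig import get_obs, imaging, robot gives the robot as it stands.
- The arm moves only by the shell command python3 -m inch 'ROWS' [FORCE]. ROWS is JSON, a list of rows, each a list of 3 entries, a list of its own where there are three numbers: the finger opening in mm, from 0 to 87, then the shift along the tool's x, y, z in mm, then the turn, a rotation vector about the tool's x, y, z in degrees. In form: [[grip, [dx, dy, dz], [wx, wy, wz]], ...]. A call has 1 to 12 rows; each row shifts and turns the pose as measured when the row begins, along the tool's axes as they then stand; what a row does not reach is not made up. A row lasts 1/8 s, in which the tool goes at most 62.5 mm and 10.7 degrees, less where a joint would pass 70% of its speed; a pose out of reach is approached as far as the arm can. A call with a gripper value outside its range is refused whole. The fingers move at their own pace and stop on an object; FORCE is the grip in N (left out, the last holds). Time passes only in rows, so rows that do not move let the fingers close. It gives the time, the measured TCP pose, the force and the opening at its end, in the units of the state.
- get_obs(): the state, without advancing time (a new reading comes with each control period).
- imaging.camera(name): name is "side" or "top"; returns the picture (400x640x3 uint8, red, green, blue); there is no depth.
- imaging.camera_params(name): a dict with "camera_matrix" (3x3 intrinsics, pixels), "k1" (the pictures are not rectified: a ray, as slopes to the right and down, at radius r is drawn at 1 + k1 r^2 times it, then the intrinsics apply), "xyz" and "rotation" of the camera in the world. Camera axes: x right, y down, z forward; pixel columns grow to the right and rows downward; lengths in m; the calibration is good to about 2 mm. A picture is of the moment at which its call begins. camera_params takes no time and is no camera call.
- robot.hand_in(): hands the job in, once; it reports no verdict.
Trained networks look in the newest picture that a camera, given by its name, has taken for a name from the list of things; names that differ only in an ending like _2 or _b are one class to them, and where a whole thing is asked for, a point or a joint stands for the part that bears it (a point fixed in the world has none). Each returns a list of dicts, best first, with "confidence" (0 to 1); they miss things now and then, are a little off and sometimes report something else, mostly with a low value. They report only what shows in the picture. A call takes as long as a camera call. They do not tell look-alikes from the thing itself.
- imaging.cut_out(camera, target): "pixels" (400x640 bool, what is visible of it) and "box" ([centre column, centre row, width, height] in pixels, round what is visible of it).
- imaging.tip_of(camera, target): "pixel" ([column, row] in pixels: a listed point, or the origin of a listed thing).
The state is a dict: "time": time; "q": joint angles; "joint_velocities": joint speeds; "joint_torque": joint torques, N m; "position": TCP position; "tool_rot": TCP orientation; "ft_force": force on the tool from outside, world axes, zero at the start; "moment": the same for the moment, N m; "grip_width": finger opening in m.
Only numpy, scipy, OpenCV 4.12 (cv2) and the standard library are available. Lean on these libraries where they do the work, as an engineer would, in place of code of your own. Each camera call takes 0.05 s, during which the arm holds its last target. There are 200 camera calls.

### The job

Brush out the steel beaker with the long brush: push the brush right down to the bottom, draw it well up and push it down again, then stand the brush back in its terracotta crock. Stand the beaker upright in the middle of the scale's round pan and, once the dial has swung round under its weight, turn the tare knob until its pointer lies on the dial's zero block. Leave the other things on the bench where they are.

Things in the scene. Friction and masses are not known exactly. Their poses are not given: they have to be found in the camera images.
- scale: grey bench scale, 170 (its x) x 340 (its y) mm, fixed to the bench. Origin: centre of its underside. The low half (+y, top at 34 mm) carries the round steel pan; the raised half (-y, from y = -166 to y = -11 mm, top at 75 mm) carries the dial, face up, with the tare knob on it
- pan_top (a point): centre of the upper face of the round steel pan, 124 mm across and 5 mm thick, 52 mm above the bench when empty. The pan is sprung: it sinks 3 to 7 mm under the beaker, 13 mm at most
- zero_mark (a point): the zero on the dial: the middle of the one wide black block (22 mm long, 12 mm wide) on the white dial, 55 mm from the dial's axis; thin ticks mark the rest. The dial (138 mm across, face 78 mm above the bench) turns under load, counterclockwise seen from above, 0.55 to 1.15 rad with the beaker on the pan (the beaker's weight is not known beforehand)
- dial (a joint): angle of the dial about its vertical axis (rad), 0 with the pan empty, growing counterclockwise from above; the zero block then lies at this angle from the scale's +x axis
- tare (a joint): angle of the tare knob and its pointer about the same axis (rad), counterclockwise from above; the pointer lies at this angle from the scale's +x axis. Equal to dial when the pointer is on zero. The knob stays where it is left; range -3 to 3
- tare_grip (a point): point on the axis of the tare knob at the height to grip, 104 mm above the bench. The plain aluminium knob is an upright bar grip on a 40 mm disc, 62 mm long, 15 mm thick, from 86 to 118 mm above the bench; the bar points along the pointer (x axis of this point)
- pointer_tip (a point): point on the slim black pointer (5 mm wide) that sticks out from one end of the tare knob's bar, 55 mm from the axis, 3 mm short of its end; it turns with the knob, just above the dial
- beaker: plain steel beaker, straight and round, 62 mm outside, 54 mm inside, 100 mm tall, inner floor 5 mm above its underside, standing loose and empty on the bench; 0.24 to 0.46 kg. Origin: centre of its underside, z up its axis
- crock: round terracotta crock fixed to the bench, 54 mm outside, 44 mm inside, 70 mm tall, inner floor at 5 mm, holding the brush. Origin: centre of its underside
- brush: long straight brush standing bristles down in the crock, 190 mm long, 60 g. Origin: centre of the flat bristle end; z points up along the handle. Grey bristle head 28 mm across from 0 to 55 mm, steel ferrule 19 mm across to 75 mm, round wooden handle 16 mm across from 75 to 190 mm
- brush_grip (a point): point on the axis of the brush handle, 165 mm above the bristle end: a good place to grip
- jar_a: glaze jar with a black screw lid, 66 mm across, 105 mm tall, pale blue-green; a bystander, not to be disturbed. Origin: centre of its underside
- jar_b: white jar with a black lid, 72 mm across, 95 mm tall; a bystander, not to be disturbed. Origin: centre of its underside
- jar_c: squat white jar with a black lid, 80 mm across, 85 mm tall; a bystander, not to be disturbed. Origin: centre of its underside
- mug: ceramic mug with a handle, 76 mm across, 85 mm tall; a bystander, not to be disturbed. Origin: centre of its underside
- jug: clear plastic cup, 96 mm across, 120 mm tall; a bystander, not to be disturbed. Origin: centre of its underside
- bowl: small white bowl, 84 mm across, 40 mm tall; a bystander, not to be disturbed. Origin: centre of its underside
Things that resemble listed ones, but are neither listed nor needed, are in the scene too. What is shaped like the brush but red is not meant. Several things look just like the crock: the one meant starts farthest to the robot's left.

How it is judged:
On the way, in this order (a step that is already met when the one before it is completed fails the run):
1. the brush is pushed down inside the beaker, bristle end near the bottom (horizontal distance between brush and beaker below 0.027 m and z of brush in the frame of beaker below 0.03 m), for 0.05 s.
2. the brush is drawn well up inside the beaker (horizontal distance between brush and beaker below 0.027 m and z of brush in the frame of beaker above 0.055 m), for 0.05 s.
3. the brush is pushed down inside the beaker a second time (all of step 1), for 0.05 s.
4. the brush stands in the crock again, let go (horizontal distance between brush and crock below 0.022 m and z of brush in the frame of crock below 0.025 m and angle between brush's own z axis and vertical below 0.35 rad and contact force between the fingers and brush below 0.1 N), for 0.2 s.
5. the beaker stands on the pan, let go (horizontal distance between beaker and pan_top below 0.025 m and angle between beaker's own z axis and vertical below 0.1 rad and z of beaker in the frame of pan_top between -0.006 and 0.006 m and linear speed of beaker below 0.02 m/s and contact force between the fingers and beaker below 0.1 N), for 0.2 s.
At the end, for the whole second after the job is handed in: The beaker stands upright and at rest on the pan, its centre within 25 mm of the pan's; the pointer is at rest within 6 mm of the middle of the zero block (measured 55 mm from the axis); the brush stands at rest in the crock, bristles down (horizontal distance between brush and crock below 0.022 m and z of brush in the frame of crock below 0.025 m and angle between brush's own z axis and vertical below 0.35 rad and horizontal distance between beaker and pan_top below 0.025 m and angle between beaker's own z axis and vertical below 0.1 rad and z of beaker in the frame of pan_top between -0.006 and 0.006 m and linear speed of each of beaker, brush below 0.02 m/s and horizontal distance between pointer_tip and zero_mark below 0.006 m and velocity of joint tare between -0.05 and 0.05 rad/s); the robot touches nothing.
It fails at once if the beaker is tipped over (angle between beaker's own z axis and vertical above 0.7 rad).
It fails at once if a bystander is moved by more than 30 mm (distance of any of jar_a, jar_b, jar_c, mug, jug, bowl from where it was at the start of the episode above 0.03 m).
It also fails if it takes over 72 s, if anything falls off the work surface, if the arm or the gripper's body presses on something with over 40 N, if the wrist force passes 120 N, or if a joint passes its speed limit or range.

## Working session

There is one attempt and no reset: what is moved stays moved. The work goes in short steps, Python scripts to look and compute and a shell command to move; the robot and the scene stay as the last step left them, time stands still between calls to the robot, and variables do not carry over. Pictures are saved under pics/ and viewed, about 8 in all and at most 12, crops included, and the job is handed in when it is done.

```bash
mkdir -p pics
cat > h.py <<'E'
import numpy as np,cv2
from rig import get_obs,imaging,robot
from scipy.spatial.transform import Rotation as R
def cam(n):
    p=imaging.camera_params(n); M=np.array(p["rotation"],float)
    if M.shape!=(3,3): M=R.from_quat(M.ravel()).as_matrix()
    return np.array(p["camera_matrix"]),p["k1"],np.array(p["xyz"]),M
def ray(n,px):
    K,k1,t,M=cam(n)
    d=[(px[0]-K[0,2])/K[0,0],(px[1]-K[1,2])/K[1,1]]; d=np.array(d);u=d.copy()
    for _ in range(20): u=d/(1+k1*(u@u))
    return t,M@np.array([u[0],u[1],1])
def atz(n,px,z):
    t,d=ray(n,px); return t+d*(z-t[2])/d[2]
def proj(n,X):
    K,k1,t,M=cam(n); c=M.T@(np.array(X)-t); u=c[:2]/c[2]; u=u*(1+k1*(u@u))
    return K[:2,:2]@u+K[:2,2]
def tri(p1,p2):
    a,u=ray("side",p1);b,v=ray("top",p2);u=u/np.linalg.norm(u);v=v/np.linalg.norm(v)
    s=np.linalg.lstsq(np.stack([u,-v],1),b-a,rcond=None)[0]
    return (a+u*s[0]+b+v*s[1])/2,np.linalg.norm(a+u*s[0]-b-v*s[1])
def shot(n,f):
    im=imaging.camera(n); cv2.imwrite("pics/"+f,im[:,:,::-1]); return im
def tool():
    o=get_obs(); return np.array(o["position"]),R.from_quat(o["tool_rot"])
def go(X,yaw=None):
    "shift in tool axes mm to world TCP X"
    p,r=tool(); return np.round(r.inv().apply(np.array(X)-p)*1000,1)
E
python3 - <<'E'
from h import *
a=shot("side","s0.png");b=shot("top","t0.png")
for n in("side","top"):
    print(n,cam(n)[2],cam(n)[3][:,2].round(2))
    for t in["beaker","crock","brush","brush_grip","scale","pan_top","zero_mark","tare_grip","pointer_tip"]:
        print(t,[(np.round(x["pixel"]),round(x["confidence"],2)) for x in imaging.tip_of(n,t)[:5]])
p,r=tool();print(p,r.as_matrix().round(2))
E
```

```text
side [ 0.2914818  -0.64009464  0.74573988] [ 0.27  0.75 -0.61]
beaker [(array([264., 203.]), 0.83)]
crock [(array([323., 205.]), 0.95), (array([290., 235.]), 0.79)]
brush [(array([329., 222.]), 0.67)]
brush_grip [(array([320., 147.]), 0.9), (array([336., 167.]), 0.85)]
scale [(array([348., 323.]), 0.95)]
pan_top [(array([347., 272.]), 0.69), (array([261., 200.]), 0.24)]
zero_mark [(array([388., 330.]), 0.68), (array([271., 162.]), 0.59)]
tare_grip [(array([357., 325.]), 0.85)]
pointer_tip [(array([230., 252.]), 0.71), (array([390., 331.]), 0.18)]
top [0.41675122 0.11786631 1.14588221] [ 0.15 -0.01 -0.99]
beaker [(array([243., 244.]), 0.61)]
crock [(array([303., 234.]), 0.79), (array([270., 197.]), 0.57)]
brush [(array([274., 191.]), 0.75), (array([296., 195.]), 0.67), (array([259., 185.]), 0.58)]
brush_grip [(array([262., 184.]), 0.75), (array([294., 182.]), 0.68)]
scale [(array([399., 219.]), 0.57)]
pan_top [(array([375., 209.]), 0.6)]
zero_mark []
tare_grip [(array([438., 223.]), 0.82)]
pointer_tip [(array([448., 206.]), 0.8)]
[0.17255829 0.60067349 0.22255771] [[-0.    0.28  0.96]
 [-0.    0.96 -0.28]
 [-1.   -0.   -0.  ]]
```

View pics/s0.png

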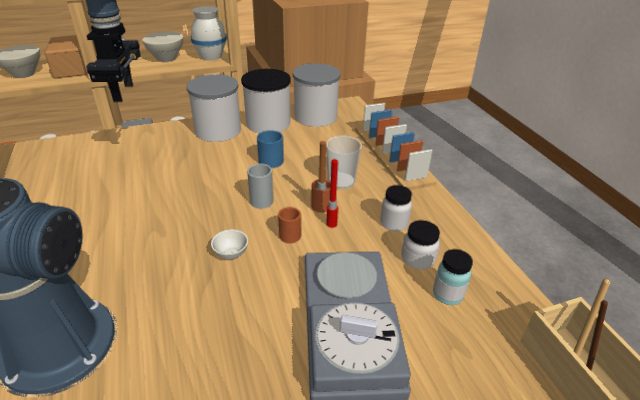

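View pics/t0.png

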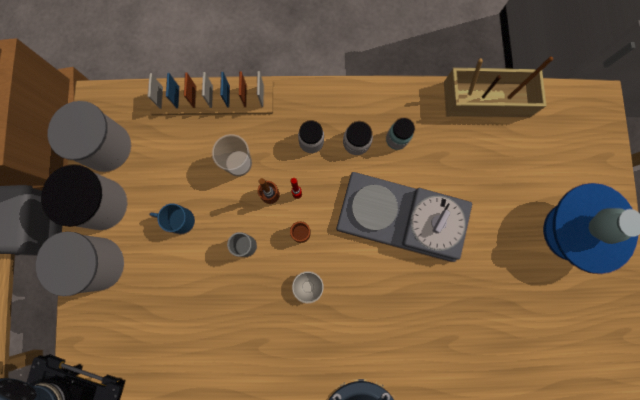

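The side view shows the beaker (261,186), the wooden brush in its crock (322,180), the red decoy in front of it (333,195) and the scale at (355,320). In the top view they are at (243,244), (268,190), (296,188) and (405,217).

```bash
cat > m.py <<'E'
from h import *
a=cv2.imread("pics/s0.png");b=cv2.imread("pics/t0.png")
def tp(n,t,i=0):return imaging.tip_of(n,t)
imaging.camera("side");imaging.camera("top")
T={"crock":.0,"beaker":0.,"jar_a":0,"jar_b":0,"mug":0,"jug":0,"bowl":0,"pan_top":.052,"tare_grip":.104,"pointer_tip":.082,"zero_mark":.078,"brush_grip":.17,"scale":0}
for t,z in T.items():
    for n in("side","top"):
        for x in imaging.tip_of(n,t)[:4]: print(t,n,atz(n,x["pixel"],z).round(4)[:2],round(x["confidence"],2))
# silhouette centroid matching for cylinders
from scipy.optimize import minimize
def cyl(r,h,x,y,n):
    th=np.linspace(0,2*np.pi,40)
    P=[proj(n,[x+r*np.cos(q),y+r*np.sin(q),z]) for z in(0,h) for q in th]
    m=np.zeros((1600,2560),np.uint8);cv2.fillConvexPoly(m,cv2.convexHull(np.array(P,np.float32)*4).astype(np.int32),1)
    return m[2::4,2::4]>0
def fit(t,r,h,x0):
    ms={n:[c["pixels"] for c in imaging.cut_out(n,t)[:4]] for n in("side","top")}
    for n in ms:
        ms[n]=[m for m in ms[n] if (m&cyl(r,h,*x0,n)).sum()>30][:1]
    f=lambda p:sum((m^cyl(r,h,*p,n)).sum()/m.sum() for n in ms for m in ms[n])
    s=minimize(f,x0,method="Nelder-Mead",options=dict(initial_simplex=[x0,[x0[0]+.01,x0[1]],[x0[0],x0[1]+.01]],xatol=2e-4,fatol=1e-3))
    print("fit",t,[len(v) for v in ms.values()],s.x.round(4),round(s.fun,3))
    for n in("side","top"):
        s1=minimize(lambda p:sum((m^cyl(r,h,*p,n)).sum()/m.sum() for m in ms[n]),s.x,method="Nelder-Mead",options=dict(initial_simplex=[s.x,[s.x[0]+.01,s.x[1]],[s.x[0],s.x[1]+.01]]))
        print("  ",n,s1.x.round(4),round(s1.fun,3))
bk=atz("top",imaging.tip_of("top","beaker")[0]["pixel"],0)[:2]
fit("beaker",.031,.1,bk)
for x in imaging.tip_of("top","crock"): fit("crock",.027,.07,atz("top",x["pixel"],0)[:2])
# brush top end
for q in[(323,142),]: pass
s=b[130:290,180:480];cv2.imwrite("pics/c1.png",np.hstack([cv2.resize(b[165:275,215:325],(440,440),interpolation=cv2.INTER_CUBIC),cv2.resize(a[135:245,240:350],(360,440),interpolation=cv2.INTER_CUBIC)]))
E
python3 m.py
```

```text
crock side [0.6139 0.2502] 0.87
crock side [0.5024 0.1565] 0.62
crock side [0.54   0.4861] 0.39
crock top [0.5055 0.1616] 0.68
crock top [0.6198 0.25  ] 0.56
beaker side [0.4779 0.3189] 0.55
beaker top [0.4729 0.321 ] 0.73
jar_a side [0.7646 0.1189] 0.67
jar_a side [0.6171 0.2377] 0.67
jar_a side [ 0.775  -0.1217] 0.62
jar_a side [ 0.7671 -0.0072] 0.6
jar_a top [0.7577 0.1305] 0.91
jar_a top [ 0.7671 -0.0093] 0.65
jar_a top [ 0.7701 -0.1269] 0.61
jar_b side [0.7646 0.1189] 0.67
jar_b side [0.6171 0.2377] 0.67
jar_b side [ 0.775  -0.1217] 0.62
jar_b side [ 0.7671 -0.0072] 0.6
jar_b top [0.7577 0.1305] 0.91
jar_b top [ 0.7671 -0.0093] 0.65
jar_b top [ 0.7701 -0.1269] 0.61
mug side [0.5401 0.4964] 0.77
mug top [0.5367 0.4998] 0.9
mug top [0.7706 0.1304] 0.62
mug top [0.6466 0.2779] 0.47
jug side [0.7087 0.3296] 0.65
jug top [0.7086 0.345 ] 0.88
jug top [ 0.5797 -0.0435] 0.27
jug top [0.5494 0.498 ] 0.17
bowl side [0.3535 0.1453] 0.71
bowl top [0.3628 0.1425] 0.85
bowl top [0.6197 0.2417] 0.33
pan_top side [ 0.5689 -0.0464] 0.7
pan_top top [ 0.5654 -0.0455] 0.85
tare_grip side [ 0.531  -
[... 1119 characters left out ...]
sum()/m.sum() for n in ms for m in ms[n])
               ~~~^^^^^^^^^^^^^^^^^^^^^^^^^^^^^^^^^^^^^^^^^^^^^^^^^^^^^^^^^^^^
  File "m.py", line 20, in <genexpr>
    f=lambda p:sum((m^cyl(r,h,*p,n)).sum()/m.sum() for n in ms for m in ms[n])
                      ~~~^^^^^^^^^^
  File "m.py", line 13, in cyl
    P=[proj(n,[x+r*np.cos(q),y+r*np.sin(q),z]) for z in(0,h) for q in th]
       ~~~~^^^^^^^^^^^^^^^^^^^^^^^^^^^^^^^^^^^
  File "h.py", line 16, in proj
    K,k1,t,M=cam(n); c=M.T@(np.array(X)-t); u=c[:2]/c[2]; u=u*(1+k1*(u@u))
             ~~~^^^
  File "h.py", line 5, in cam
    p=imaging.camera_params(n); M=np.array(p["rotation"],float)
ValueError: time passes only in moves, steps and waits
```

```bash
sed -i 's/^def cam(n)/import functools\n@functools.cache\ndef cam(n)/' h.py
sed -i '/^T={/,/print(t,n,atz/d' m.py; sed -i 's/^s=b\[.*;cv2.imwrite/cv2.imwrite/' m.py
python3 m.py
python3 -c "
from h import *
print(get_obs()['time'])
# brush candidates: tip pixels
for s in [(323,142)]:
  for t in [(262,182)]: print(tri(s,t))"
```

```text
fit beaker [1, 1] [0.47   0.3107] 0.134
   side [0.4717 0.305 ] 0.06
   top [0.4697 0.3116] 0.019
fit crock [1, 1] [0.5059 0.1556] 0.199
   side [0.5064 0.1534] 0.052
   top [0.505  0.1568] 0.103
fit crock [1, 1] [0.6147 0.2448] 1.271
   side [0.6151 0.2452] 0.682
   top [0.6146 0.2446] 0.583
3.05
(array([0.61300759, 0.24270644, 0.19434667]), np.float64(0.002270675648117522))
```

View pics/c1.png

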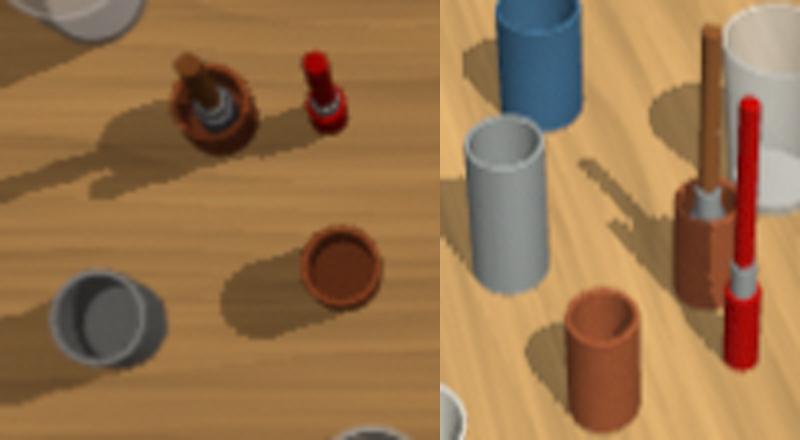

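The networks, silhouettes and my clicked brush tip (height 0.194, expected 0.195) agree: brush and crock are at about (0.614,0.244) and the beaker at about (0.470,0.310). I'm moving now.

```bash
python3 -m inch '[[45,[-2,-22,52],[0,0,0]],[45,[0,-22,52],[0,0,0]],[45,[0,-22,52],[0,0,0]],[45,[0,-22,52],[0,0,0]],[45,[0,-22,52],[0,0,0]],[45,[0,-22,52],[0,0,0]],[45,[0,-22,52],[0,0,0]],[45,[0,-22,52],[0,0,0]],[45,[0,-22,52],[0,0,0]],[45,[0,0,0],[0,0,0]]]' 20; python3 -c "
from h import *
print(go([.613,.244,.2226]),tool()[1].as_matrix().round(3))"
```

```text
time: 4.3
position: [0.5824, 0.2744, 0.2255]
tool_rot: [0.099, 0.698, -0.095, 0.702]
ft_force: [-0.0, -0.4, 0.5]
grip_width: 0.0448
[  3.  -21.   37.7] [[ 0.007  0.273  0.962]
 [ 0.005  0.962 -0.273]
 [-1.     0.007  0.005]]
```

```bash
python3 -m inch '[[45,[0,-21,38],[0,0,0]],[45,[0,0,0],[0,0,0]]]'
python3 - <<'E'
from h import *
print(go([.613,.244,.2226]))
a=shot("side","s1.png");b=shot("top","t1.png")
p=proj("side",[.613,.244,.19]).astype(int);q=proj("top",[.613,.244,.19]).astype(int);print(p,q)
cv2.imwrite("pics/c2.png",np.hstack([cv2.resize(x[v[1]-45:v[1]+55,v[0]-50:v[0]+50],(400,400),interpolation=cv2.INTER_CUBIC)[:,:,::-1] for x,v in((a,p),(b,q))]))
E
```

```text
time: 4.55
position: [0.6127, 0.244, 0.2252]
tool_rot: [0.1, 0.699, -0.095, 0.702]
ft_force: [-0.9, 0.1, 0.3]
grip_width: 0.0452
[2.6 0.1 0.3]
[322 143] [261 181]
```

View pics/c2.png

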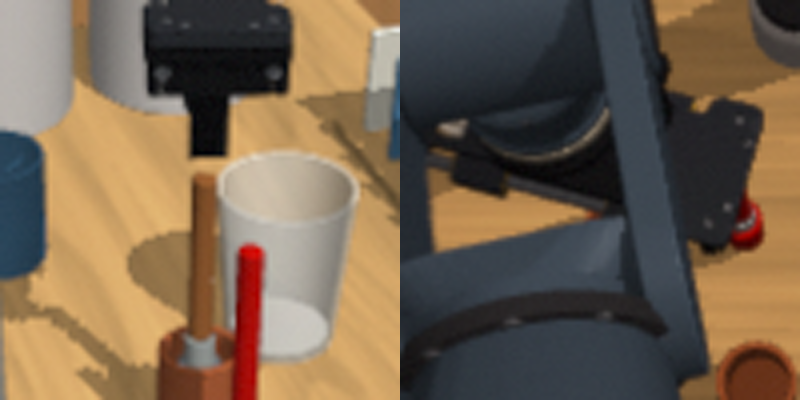

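The side view shows the fingers straight over the brush top (crop 208 against 203), with the red decoy clear to the right. Next I go down and grip.

```bash
python3 -m inch '[[45,[37,0,0],[0,0,0]],[45,[37,0,0],[0,0,0]],[0,[0,0,0],[0,0,0]],[0,[0,0,0],[0,0,0]],[0,[0,0,0],[0,0,0]],[0,[0,0,0],[0,0,0]]]' 25
```

```text
time: 5.4
position: [0.6071, 0.2537, 0.1552]
tool_rot: [0.097, 0.699, -0.09, 0.703]
ft_force: [-0.4, -0.9, -0.1]
grip_width: 0.015
```

```bash
python3 -m inch '[[0,[-25,0,0],[0,0,0]],[0,[-45,0,0],[0,0,0]],[0,[-45,0,0],[0,0,0]],[0,[-15,0,0],[0,0,0]],[0,[0,0,0],[0,0,0]]]'
python3 - <<'E'
from h import *
print(tool()[1].as_matrix().round(3))
a=shot("side","s2.png")
X,r=tool();print(X);p=proj("side",X-[0,0,.1]).astype(int);print(p)
cv2.imwrite("pics/c3.png",cv2.resize(a[p[1]-75:p[1]+75,p[0]-75:p[0]+75],(600,600),interpolation=cv2.INTER_CUBIC)[:,:,::-1])
for dx in(0,):
  print([proj("side",X-[0,0,.146]).round(1),proj("side",X+[0,0,.019]).round(1)])
E
```

```text
time: 6.02
position: [0.6063, 0.252, 0.2905]
tool_rot: [0.098, 0.698, -0.09, 0.703]
ft_force: [-0.6, 0.5, -0.7]
grip_width: 0.0147
[[ 0.009  0.263  0.965]
 [ 0.011  0.965 -0.263]
 [-1.     0.013  0.005]]
[0.60594586 0.25194208 0.28959338]
[318 142]
[array([318. , 158.7]), array([319.4,  96. ])]
```

View pics/c3.png

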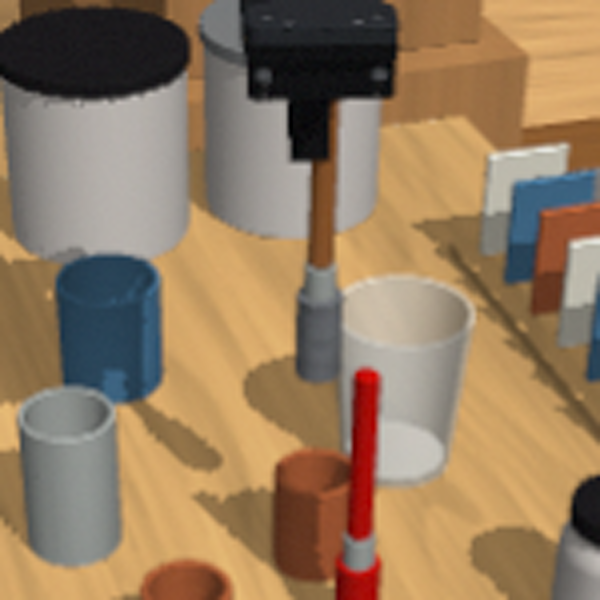

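The brush hangs nearly vertical and is held off-centre to the right of the finger (bristle end near pixel 322,161, against 318,159 for the TCP axis). I'll measure that offset and the uncovered crock.

```bash
cat > f.py <<'E'
from h import *
from scipy.optimize import minimize
def circ(x,y,z,r,n):
    return [proj(n,[x+r*np.cos(q),y+r*np.sin(q),z]) for q in np.linspace(0,2*np.pi,40)]
def hull(P):
    m=np.zeros((1600,2560),np.uint8);cv2.fillConvexPoly(m,cv2.convexHull(np.array(P,np.float32)*4).astype(np.int32),1);return m[::4,::4]>0
def fit(t,r,h,x0,z0=0,cams=("side","top"),zb=None):
    out=[]
    for n in cams:
        f0=lambda p:hull(circ(*p,z0,r,n)+circ(*p,z0+h,r,n))
        ms=[c["pixels"] for c in imaging.cut_out(n,t)]
        ms=[m for m in ms if (m&f0(x0)).sum()>.3*m.sum()][:1]
        if not ms: print(t,n,"none");continue
        s=minimize(lambda p:(ms[0]^f0(p)).sum()/ms[0].sum(),x0,method="Nelder-Mead",options=dict(initial_simplex=[x0,[x0[0]+.01,x0[1]],[x0[0],x0[1]+.01]]))
        print(t,n,s.x.round(4),round(s.fun,3));out.append(s.x)
    return out
E
python3 - <<'E'
from f import *
imaging.camera("side");imaging.camera("top")
fit("crock",.027,.07,(.614,.245));fit("beaker",.031,.1,(.47,.31))
c=imaging.cut_out("side","brush")
for d in c[:3]:
    ys,xs=np.nonzero(d["pixels"]);print(d["box"],d["confidence"])
    for y in range(ys.min(),ys.max()+1,6): print(y,xs[ys==y].mean().round(1),(ys==y).sum(),end="; ")
    print()
X,r=tool();print(X)
for z in(-.146,-.09,-.02):print(z,proj("side",X+[.008,-.002,z]).round(1),proj("side",X+[0,0,z]).round(1))
E
```

```text
crock side [0.6137 0.2452] 0.203
crock top none
beaker side [0.4707 0.3094] 0.024
beaker top none
[323.4, 138.2, 9.9, 54.3] 0.85
107 326.0 3; 113 323.5 6; 119 323.0 7; 125 323.0 7; 131 323.0 7; 137 322.5 8; 143 322.5 12; 149 322.5 12; 155 322.0 11; 161 321.5 10; 
[332.0, 191.5, 10.7, 67.6] 0.77
160 334.5 4; 166 334.0 7; 172 334.0 7; 178 334.0 7; 184 333.5 6; 190 333.0 7; 196 333.0 5; 202 332.5 6; 208 333.0 11; 214 332.0 11; 220 332.0 9; 226 332.0 7; 
[0.60560157 0.25188907 0.28820366]
-0.146 [321.3 159.1] [317.9 159.2]
-0.09 [321.8 139.1] [318.3 139.2]
-0.02 [322.5 112.4] [318.9 112.4]
```

```bash
python3 -c "
from h import *
print(go([.461,.3125,.292]))"
```

```text
[  -3.8   20.5 -155.4]
```

```bash
python3 -m inch '[[0,[-3,3,-20],[0,0,0]],[0,[-1,6,-45],[0,0,0]],[0,[-1,6,-45],[0,0,0]],[0,[0,5,-40],[0,0,0]],[0,[0,0,0],[0,0,0]]]'
python3 - <<'E'
from h import *
print(go([.461,.3125,.292]))
a=shot("side","s3.png")
for d in imaging.cut_out("side","brush")[:2]:
    ys,xs=np.nonzero(d["pixels"])
    for y in range(ys.min(),ys.max()+1,6): print(y,xs[ys==y].mean().round(1),(ys==y).sum(),end="; ")
    print()
X,r=tool();o=r.apply([0,0,.0095])
for z in(-.15,-.09,-.02):print(z,proj("side",X+o+[0,0,z]).round(1))
E
```

```text
time: 7.05
position: [0.4562, 0.3133, 0.2922]
tool_rot: [0.097, 0.702, -0.09, 0.7]
ft_force: [0.1, -0.3, -0.1]
grip_width: 0.015
[0.2 0.5 4.8]
88 253.5 4; 94 254.0 3; 100 254.0 3; 106 253.0 7; 112 253.0 7; 118 253.0 7; 124 254.0 7; 130 254.5 8; 136 254.5 10; 142 254.5 12; 148 255.0 11; 154 255.5 12; 
159 334.5 2; 165 334.0 7; 171 334.0 7; 177 334.0 7; 183 333.5 6; 189 333.5 6; 195 333.5 6; 201 332.5 8; 207 332.5 12; 213 332.0 11; 219 332.0 11; 225 332.0 11; 
-0.15 [257.5 155.7]
-0.09 [256.  134.3]
-0.02 [254.1 107.4]
```

```bash
python3 -m inch '[[0,[0,0,9],[0,0,0]],[0,[0,0,0],[0,0,0]]]'
python3 - <<'E'
from h import *
a=shot("side","s4.png")
d=imaging.cut_out("side","brush")[0]
ys,xs=np.nonzero(d["pixels"])
for y in range(ys.min(),ys.max()+1,6): print(y,xs[ys==y].mean().round(1),(ys==y).sum(),end="; ")
X,r=tool();print(X,ys.max())
for z in(.14,.2,.27):print(z,proj("side",[.4705,.310,z]).round(1))
cv2.imwrite("pics/c4.png",cv2.resize(a[80:230,200:320],(480,600),interpolation=cv2.INTER_CUBIC)[:,:,::-1])
E
```

```text
time: 7.4
position: [0.4708, 0.3097, 0.2926]
tool_rot: [0.099, 0.7, -0.091, 0.701]
ft_force: [0.6, -0.0, -0.5]
grip_width: 0.0149
159 334.5 4; 165 334.0 7; 171 334.0 7; 177 334.0 7; 183 333.5 8; 189 333.5 8; 195 333.0 7; 201 332.5 8; 207 332.5 12; 213 332.0 11; 219 332.0 11; 225 332.0 9; [0.46999689 0.30971291 0.29244368] 227
0.14 [258.3 156.5]
0.2 [256.8 135.1]
0.27 [254.9 108.3]
```

View pics/c4.png

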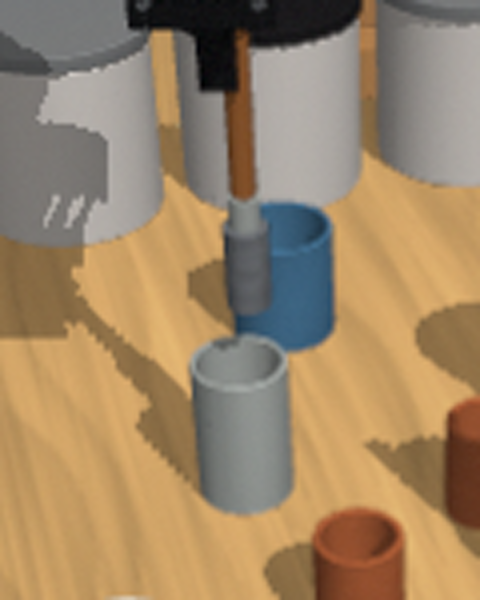

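The picture shows the bristle end at about column 262 and the beaker axis at column 258, so the brush is about 9 mm too far along tool z. I'll shift it and look at the columns again.

```bash
python3 -m inch '[[0,[0,0,-8],[0,0,0]],[0,[0,0,0],[0,0,0]],[0,[0,0,0],[0,0,0]]]'
python3 - <<'E'
from h import *
a=shot("side","s5.png")
for d in imaging.cut_out("side","brush")[:3]:
  ys,xs=np.nonzero(d["pixels"])
  if xs.mean()<300:
    for y in range(ys.min(),ys.max()+1,6): print(y,xs[ys==y].mean().round(1),(ys==y).sum(),end="; ")
    print(ys.max())
X,r=tool();print(X)
h=cv2.cvtColor(a,cv2.COLOR_RGB2HSV)
for y in range(112,164,5):  # saturation/dark edges
    print(y,a[y,246:272].astype(int).mean(1).round().astype(int).tolist())
E
```

```text
time: 7.88
position: [0.4619, 0.3115, 0.292]
tool_rot: [0.099, 0.701, -0.092, 0.701]
ft_force: [-0.3, 0.4, -0.2]
grip_width: 0.0148
89 256.0 3; 95 256.5 4; 101 256.5 4; 107 255.0 7; 113 256.0 7; 119 256.0 7; 125 256.5 6; 131 256.5 8; 137 257.0 11; 143 257.5 12; 149 258.0 11; 155 258.0 11; 158
[0.46194064 0.31151817 0.29199207]
112 [98, 104, 111, 117, 121, 122, 87, 62, 73, 80, 83, 83, 84, 119, 160, 164, 164, 166, 166, 170, 171, 172, 173, 174, 175, 175]
117 [95, 101, 109, 116, 121, 126, 121, 57, 72, 80, 82, 83, 77, 102, 160, 162, 163, 166, 167, 169, 171, 171, 173, 173, 173, 175]
122 [98, 100, 106, 114, 121, 126, 120, 68, 69, 78, 82, 83, 80, 91, 137, 161, 163, 167, 168, 169, 170, 172, 172, 173, 174, 175]
127 [149, 116, 105, 112, 119, 123, 121, 91, 65, 76, 82, 84, 80, 88, 129, 162, 163, 165, 167, 168, 169, 172, 173, 172, 173, 173]
132 [161, 156, 156, 160, 166, 164, 151, 101, 107, 122, 129, 136, 137, 131, 121, 107, 105, 99, 92, 93, 91, 93, 92, 92, 91, 89]
137 [154, 159, 161, 154, 145, 120, 104, 98, 101, 116, 130, 135, 137, 133, 122, 113, 109, 92, 95, 94, 94, 94, 95, 94, 90, 90]
142 [148, 149, 154, 158, 160, 140, 64, 69, 78, 84, 88, 92, 93, 95, 95, 93, 89, 83, 93, 95, 98, 100, 101, 102, 101, 99]
147 [146, 133, 128, 100, 103, 99, 73, 65, 76, 87, 93, 95, 99, 99, 97, 90, 86, 79, 80, 82, 85, 87, 87, 88, 90, 93]
152 [146, 102, 101, 101, 101, 98, 81, 61, 74, 83, 90, 96, 97, 98, 96, 90, 84, 78, 76, 85, 87, 89, 91, 92, 93, 95]
157 [151, 151, 155, 155, 144, 116, 99, 87, 74, 81, 88, 91, 94, 94, 93, 91, 78, 80, 81, 84, 87, 90, 92, 93, 94, 96]
162 [163, 158, 155, 153, 158, 157, 153, 149, 151, 153, 147, 119, 86, 56, 62, 69, 73, 77, 82, 85, 87, 90, 92, 93, 96, 95]
```

```bash
python3 -m inch '[[0,[20,0,0],[0,0,0]],[0,[20,0,0],[0,0,0]],[0,[0,0,0],[0,0,0]]]'; python3 -c "
from h import *
print(go([.462,.3115,.168]),tool()[1].as_matrix()[:,0].round(3))"
```

```text
time: 8.35
position: [0.4627, 0.3123, 0.2519]
tool_rot: [0.099, 0.7, -0.091, 0.701]
ft_force: [-0.8, 0.7, -0.2]
grip_width: 0.0149
[83.9 -1.9 -0.4] [ 0.003  0.011 -1.   ]
```

```bash
python3 -m inch '[[0,[25,-1,0],[0,0,0]],[0,[25,0,0],[0,0,0]],[0,[17,0,0],[0,0,0]],[0,[15,0,0],[0,0,0]],[0,[0,0,0],[0,0,0]]]'
python3 - <<'E'
from h import *
a=shot("side","s6.png")
print(go([.462,.3115,.168]))
cv2.imwrite("pics/c5.png",cv2.resize(a[100:220,200:350],(750,600),interpolation=cv2.INTER_CUBIC)[:,:,::-1])
E
```

```text
time: 8.98
position: [0.4669, 0.314, 0.1723]
tool_rot: [0.101, 0.697, -0.089, 0.704]
ft_force: [-0.9, -1.0, -1.6]
grip_width: 0.0148
[ 4.9 -4.3 -4.6]
```

View pics/c5.png

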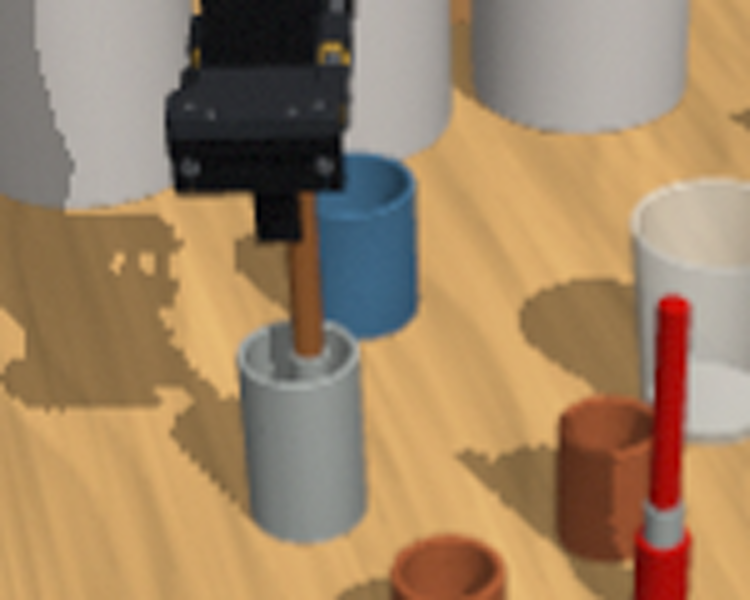

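The picture shows the brush inside the beaker, a few mm right of centre. I'll re-centre it, go a little lower, then do the up and down strokes.

```bash
python3 -m inch '[[0,[4,-3,-4],[0,0,0]],[0,[5,0,0],[0,0,0]],[0,[0,0,0],[0,0,0]]]';python3 -c "
from h import *
print(go([.462,.3115,.228]))"
```

```text
time: 9.4
position: [0.4637, 0.313, 0.1653]
tool_rot: [0.102, 0.695, -0.088, 0.706]
ft_force: [1.0, 0.7, -1.3]
grip_width: 0.0151
[-62.7  -0.6  -0.5]
```

```bash
python3 -m inch '[[0,[-21,0,0],[0,0,0]],[0,[-21,0,0],[0,0,0]],[0,[-20,0,0],[0,0,0]],[0,[0,0,0],[0,0,0]]]';python3 -c "
from h import *
print(go([.462,.3115,.165]))"
```

```text
time: 9.9
position: [0.4628, 0.312, 0.2292]
tool_rot: [0.102, 0.695, -0.088, 0.706]
ft_force: [0.1, 0.6, -0.9]
grip_width: 0.0154
[64.1 -2.1 -1.4]
```

```bash
python3 -m inch '[[0,[21,-1,0],[0,0,0]],[0,[21,0,0],[0,0,0]],[0,[18,0,-2],[0,0,0]],[0,[5,0,0],[0,0,0]],[0,[0,0,0],[0,0,0]]]';python3 -c "
from h import *
a=shot('side','s7.png')
print(go([.462,.3115,.165]),tool()[1].as_matrix().round(3))
for d in imaging.cut_out('side','brush')[:3]: print(np.round(d['box']))
print(proj('side',[.47,.31,.0]),[np.round(x['pixel']) for x in imaging.tip_of('side','beaker')])"
```

```text
time: 10.52
position: [0.4608, 0.3122, 0.16]
tool_rot: [0.102, 0.696, -0.089, 0.705]
ft_force: [-0.9, 0.6, -0.3]
grip_width: 0.0149
[-4.7 -0.3  1.4] [[ 0.016  0.267  0.964]
 [ 0.016  0.964 -0.267]
 [-1.     0.02   0.011]]
[331. 193.  12.  69.]
[259. 163.   6.  32.]
[261.26903026 201.50759273] [array([262., 202.])]
```

```bash
python3 -m inch '[[0,[-25,0,0],[0,0.4,0]],[0,[-45,0,0],[0,0,0]],[0,[-45,0,0],[0,0,0]],[0,[-20,0,0],[0,0,0]],[0,[0,0,0],[0,0,0]]]';python3 -c "
from h import *
print(go([.605,.248,.294]))"
```

```text
time: 11.3
position: [0.4609, 0.3103, 0.3035]
tool_rot: [0.103, 0.696, -0.087, 0.706]
ft_force: [0.3, -0.5, -0.9]
grip_width: 0.0152
[ 10.6 -21.8 155.4]
```

```bash
python3 -m inch '[[0,[0,-6,20],[0,0,0]],[0,[0,-6,45],[0,0,0]],[0,[0,-6,45],[0,0,0]],[0,[3,-4,40],[0,0,0]],[0,[0,0,0],[0,0,0]],[0,[0,0,0],[0,0,0]]]';cat > bc.py <<'E'
from h import *
import sys
a=shot("side",sys.argv[1])
for d in imaging.cut_out("side","brush")[:3]:
  ys,xs=np.nonzero(d["pixels"])
  if xs.mean()<327:
    for y in range(ys.min(),ys.max()+1,8): print(y,xs[ys==y].mean().round(1),(ys==y).sum(),end="; ")
    print(ys.max())
X,r=tool();print(X,go([.605,.248,.294]))
for z in (-.15,-.09,-.03): print(proj("side",[.614,.245,X[2]+z]).round(1))
E
python3 bc.py s8.png
```

```text
time: 12.05
position: [0.6051, 0.2419, 0.2924]
tool_rot: [0.102, 0.699, -0.089, 0.702]
ft_force: [-0.1, -0.7, -0.4]
grip_width: 0.0151
109 325.0 5; 117 324.5 6; 125 324.0 7; 133 324.0 7; 141 323.0 11; 149 323.5 12; 157 323.0 11; 164
[0.60469452 0.24237724 0.29294057] [-1.   5.5 -1.2]
[322.1 159.9]
[322.7 138.4]
[323.3 115.4]
```

```bash
python3 -m inch '[[0,[0,5,0],[0,0,0]],[0,[20,0,0],[0,0,0]],[0,[15,0,0],[0,0,0]],[0,[0,0,0],[0,0,0]]]';python3 bc.py s9.png
```

```text
time: 12.65
position: [0.6044, 0.2509, 0.2586]
tool_rot: [0.101, 0.698, -0.087, 0.703]
ft_force: [-0.5, -1.0, -0.0]
grip_width: 0.0148
107 325.5 2; 115 325.5 2; 123 323.0 7; 131 322.5 6; 139 322.0 7; 147 321.5 8; 155 321.5 12; 163 321.5 12; 171 321.0 11; 173
[0.60541127 0.25087469 0.26003558] [-34.   -2.2   0.6]
[321.8 171.1]
[322.4 150.3]
[323.  128.2]
```

```bash
python3 -m inch '[[0,[20,-3,0],[0,0,0]],[0,[12,0,0],[0,0,0]],[0,[0,0,0],[0,0,0]]]';python3 -c "
from h import *
print(go([.605,.248,.16]))"
```

```text
time: 13.12
position: [0.6069, 0.2493, 0.2301]
tool_rot: [0.102, 0.695, -0.086, 0.706]
ft_force: [-0.9, -0.8, -1.0]
grip_width: 0.0151
[70.  -3.4 -2.3]
```

```bash
python3 -m inch '[[0,[10,-2,-2],[0,0,0]],[0,[13,0,0],[0,0,0]],[0,[0,0,0],[0,0,0]]]';python3 bc.py s10.png; python3 -c "
import cv2;a=cv2.imread('pics/s10.png');cv2.imwrite('pics/c6.png',cv2.resize(a[100:220,280:380],(500,600),interpolation=2))"
```

```text
time: 13.5
position: [0.6055, 0.2485, 0.2068]
tool_rot: [0.102, 0.695, -0.086, 0.707]
ft_force: [-1.1, -0.5, -0.1]
grip_width: 0.0152
132 325.5 2; 140 324.0 5; 148 323.0 9; 156 322.5 6; 164 322.5 8; 172 322.5 12; 180 322.0 11; 188 322.0 11; 190
[0.60630983 0.24869354 0.20803222] [-86.    1.2   0.3]
[321.3 188.1]
[321.8 168.4]
[322.4 147.5]
```

View pics/c6.png

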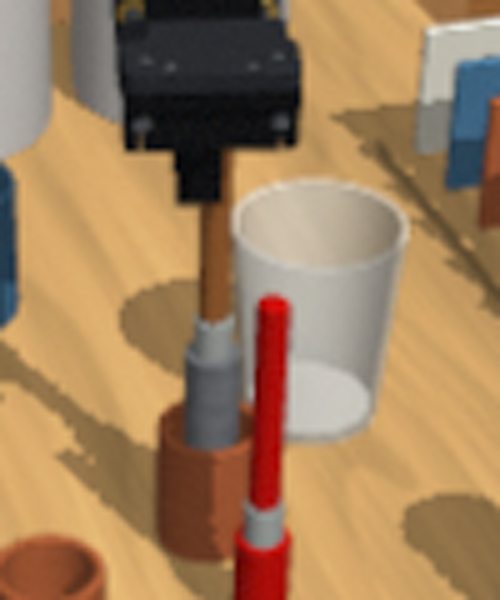

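The head is at the crock mouth and centred in column, about to be hidden by the front rim. I continue down and watch the force.

```bash
python3 -m inch '[[0,[12,0,0],[0,0,0]],[0,[14,0,0],[0,0,0]],[0,[0,0,0],[0,0,0]]]'; python3 bc.py s11.png
```

```text
time: 13.98
position: [0.6071, 0.2493, 0.1805]
tool_rot: [0.102, 0.694, -0.085, 0.708]
ft_force: [-0.3, -0.4, -0.5]
grip_width: 0.0148
151 324.0 3; 159 323.0 5; 167 322.5 6; 175 322.5 6; 183 323.0 9; 189
131 270.5 14; 139 270.0 27; 147 271.0 27; 155 271.0 27; 163 271.5 24; 168
[0.60805224 0.2495477  0.18189976] [-112.1    0.8   -0.4]
[321.1 196.3]
[321.6 177.1]
[322.2 156.8]
```

```bash
python3 -m inch '[[0,[12,0,-2],[0,0,0]],[0,[10,0,0],[0,0,0]],[0,[0,0,0],[0,0,0]]]'; python3 bc.py s12.png
```

```text
time: 14.45
position: [0.6066, 0.2506, 0.1587]
tool_rot: [0.103, 0.693, -0.085, 0.709]
ft_force: [0.1, 0.1, -1.2]
grip_width: 0.0151
151 325.5 2; 159 322.5 8; 167 322.0 7; 175 322.0 7; 183 322.5 10; 190
[0.60726106 0.25072617 0.15968006] [-134.4    0.6    1.3]
[320.9 203.1]
[321.4 184.4]
[322.  164.5]
```

```bash
python3 -m inch '[[0,[4,0,0],[0,0,0]],[45,[0,0,0],[0,0,0]],[45,[0,0,0],[0,0,0]],[45,[0,0,0],[0,0,0]],[45,[-30,0,0],[0,0,0]],[45,[-45,0,0],[0,0,0]],[45,[-45,0,0],[0,0,0]],[45,[-10,0,0],[0,0,0]]]'; python3 -c "
from h import *
print(go([.4705,.31,.25]),tool()[1].as_matrix().round(3))"
```

```text
time: 15.55
position: [0.6042, 0.248, 0.2891]
tool_rot: [0.103, 0.692, -0.085, 0.71]
ft_force: [0.8, 0.8, -0.6]
grip_width: 0.0448
[  36.7   23.5 -146.1] [[ 0.028  0.263  0.964]
 [ 0.022  0.964 -0.263]
 [-0.999  0.029  0.021]]
```

```bash
python3 -m inch '[[45,[0,6,-36],[0,1.2,-1.6]],[87,[0,6,-36],[0,0,0]],[87,[0,6,-36],[0,0,0]],[87,[0,6,-36],[0,0,0]],[87,[0,0,0],[0,0,0]]]'
python3 - <<'E'
from f import *
print(go([.4705,.31,.2]),tool()[1].as_matrix().round(3))
b=shot("top","t2.png");a=shot("side","s13.png")
print([np.round(d["box"]) for d in imaging.cut_out("side","brush")[:3]])
cv2.imwrite("pics/c7.png",np.hstack([cv2.resize(a[60:240,200:360],(400,450)),cv2.resize(b[130:310,180:340],(400,450))])[:,:,::-1])
fit("beaker",.031,.1,(.4705,.31),cams=("side",))
E
```

```text
time: 16.18
position: [0.4664, 0.3094, 0.2844]
tool_rot: [0.094, 0.702, -0.095, 0.699]
ft_force: [-0.7, -0.3, -0.2]
grip_width: 0.0771
[84.4  1.9  4.2] [[-0.005  0.265  0.964]
 [-0.002  0.964 -0.265]
 [-1.    -0.003 -0.004]]
[array([332., 191.,  15.,  72.]), array([322., 168.,   2.,  47.])]
beaker side [0.4707 0.3096] 0.039
```

View pics/c7.png

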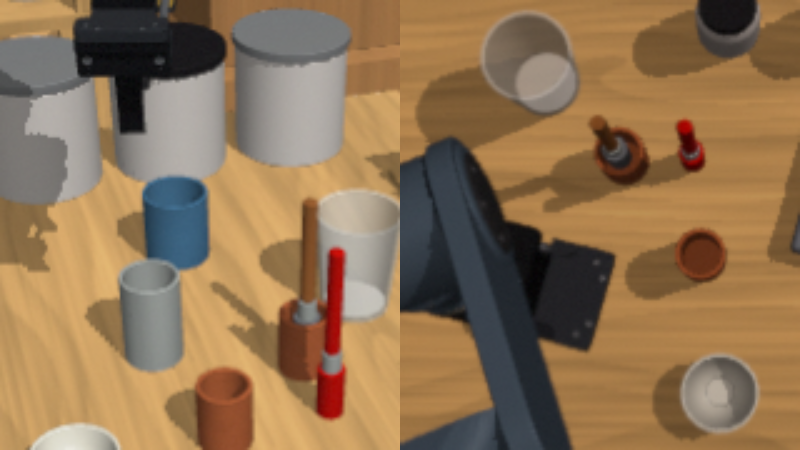

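The brush stands upright in its crock again, and the beaker hasn't moved. Next I descend over the beaker.

```bash
python3 -m inch '[[87,[40,2,4],[0,0,0]],[87,[45,0,0],[0,0,0]],[87,[45,0,0],[0,0,0]],[87,[0,0,0],[0,0,0]]]'; python3 -c "
from h import *
print(go([.4705,.31,.12]),go([.4705,.31,.058]))"
```

```text
time: 16.88
position: [0.4823, 0.3079, 0.1525]
tool_rot: [0.098, 0.698, -0.097, 0.702]
ft_force: [0.7, -0.4, -0.5]
grip_width: 0.087
[ 32.4  -1.3 -12.1] [ 94.4  -1.4 -12.4]
```

```bash
python3 -m inch '[[87,[15,-1,-12],[0,0,0]],[87,[10,0,0],[0,0,0]],[87,[0,0,0],[0,0,0]]]'; python3 -c "
from h import *
print(go([.4705,.31,.058]))"
```

```text
time: 17.25
position: [0.4766, 0.3108, 0.1307]
tool_rot: [0.101, 0.695, -0.096, 0.705]
ft_force: [-0.2, 0.2, 0.1]
grip_width: 0.0871
[72.6 -3.1 -6.6]
```

```bash
python3 -m inch '[[87,[15,-2,-6],[0,0.8,-0.3]],[87,[15,0,-1],[0,0,0]],[87,[0,0,0],[0,0,0]]]'; python3 -c "
from h import *
print(go([.4705,.31,.058]),tool()[1].as_matrix()[:,0].round(3))"
```

```text
time: 17.62
position: [0.4714, 0.3114, 0.1007]
tool_rot: [0.1, 0.699, -0.097, 0.701]
ft_force: [-0.6, 0.0, 0.1]
grip_width: 0.0871
[42.6 -1.8 -0.6] [ 0.003  0.005 -1.   ]
```

```bash
python3 -m inch '[[87,[14,-1,-1],[0,0,0]],[87,[15,0,-1],[0,0,0]],[87,[14,0,0],[0,0,0]],[0,[0,0,0],[0,0,0]],[0,[0,0,0],[0,0,0]],[0,[0,0,0],[0,0,0]],[0,[0,0,0],[0,0,0]]]' 30; python3 -c "
from h import *
print(go([.4705,.31,.058]),tool()[1].as_matrix()[:,0].round(3))"
```

```text
time: 18.5
position: [0.4697, 0.3115, 0.0545]
tool_rot: [0.1, 0.699, -0.097, 0.701]
ft_force: [0.3, 0.6, -2.2]
grip_width: 0.061
[-3.5 -1.1  1.2] [ 0.004  0.005 -1.   ]
```

```bash
python3 -m inch '[[0,[-20,0,0],[0,0,0]],[0,[-40,0,0],[0,0,0]],[0,[-45,0,0],[0,0,0]],[0,[-25,0,0],[0,0,0]],[0,[0,0,0],[0,0,0]]]'
python3 - <<'E'
from f import *
imaging.camera("side");imaging.camera("top")
p=fit("pan_top",.062,.005,(.567,-.046),.047)
for n in("side","top"):
  for t,z in(("pan_top",.052),("tare_grip",.104),("pointer_tip",.082),("zero_mark",.078),("scale",0)):
    print(t,n,[atz(n,x["pixel"],z).round(4)[:2].tolist() for x in imaging.tip_of(n,t)[:2]])
  for t in("pan_top","dial"): print(t,n,[np.round(d["box"]).tolist() for d in imaging.cut_out(n,t)[:2]])
print(go([.566,-.0445,.19]),tool()[1].as_matrix()[:,0].round(3))
E
```

```text
time: 19.12
position: [0.4671, 0.3097, 0.1868]
tool_rot: [0.099, 0.701, -0.098, 0.7]
ft_force: [0.8, 0.0, -2.1]
grip_width: 0.0611
pan_top side [ 0.5722 -0.0409] 0.081
pan_top top [ 0.5703 -0.0427] 0.035
pan_top side [[0.5224, 0.4205], [0.5702, -0.0374]]
tare_grip side [[0.528, -0.2097]]
pointer_tip side [[0.5722, -0.2375]]
zero_mark side [[0.577, -0.2172], [0.7306, -0.1727]]
scale side [[0.5475, -0.1264]]
pan_top side [[347.0, 274.0, 62.0, 45.0]]
dial side [[358.0, 337.0, 78.0, 71.0]]
pan_top top [[0.5668, -0.0423]]
tare_grip top [[0.5256, -0.2003]]
pointer_tip top [[0.5669, -0.2322], [0.7406, -0.0007]]
zero_mark top [[0.5815, -0.2235]]
scale top [[0.5517, -0.1215]]
pan_top top [[377.0, 207.0, 45.0, 41.0], [439.0, 223.0, 49.0, 47.0]]
dial top [[438.0, 227.0, 51.0, 52.0]]
[  -5.8 -312.5  193.5] [-0.005  0.001 -1.   ]
```

```bash
python3 -m inch '[[0,[-5,-25,15],[0,0,0]],[0,[0,-46,29],[0,0,0]],[0,[0,-46,29],[0,0,0]],[0,[0,-46,29],[0,0,0]],[0,[0,-46,29],[0,0,0]],[0,[0,-46,29],[0,0,0]],[0,[0,-40,22],[0,0,0]],[0,[0,0,0],[0,0,0]]]'; python3 -c "
from h import *
print(go([.568,-.041,.19]),go([.568,-.041,.110]),tool()[1].as_matrix()[:,0].round(3))"
```

```text
time: 21.02
position: [0.5663, -0.0339, 0.1909]
tool_rot: [0.098, 0.699, -0.097, 0.702]
ft_force: [-0.6, 0.1, -2.0]
grip_width: 0.0613
[ 0.9 -6.3  3.6] [80.9 -6.5  3.4] [ 0.003  0.001 -1.   ]
```

```bash
python3 -m inch '[[0,[20,-6,3],[0,0,0]],[0,[25,0,0],[0,0,0]],[0,[10,0,0],[0,0,0]],[0,[0,0,0],[0,0,0]]]'
python3 - <<'E'
from f import *
print(go([.568,-.041,.110]),tool()[1].as_matrix()[:,0].round(3))
z=tool()[0][2]-.0545
imaging.camera("side");imaging.camera("top")
fit("beaker",.031,.1,(.569,-.0425),z)
E
```

```text
time: 21.52
position: [0.5675, -0.0386, 0.1355]
tool_rot: [0.098, 0.699, -0.096, 0.702]
ft_force: [0.4, 1.0, -2.3]
grip_width: 0.0612
[25.5 -2.2  1.1] [ 0.004  0.002 -1.   ]
beaker side [ 0.57   -0.0362] 2.347
beaker top none
```

```bash
python3 -m inch '[[0,[10,-2,1],[0,0,0]],[0,[10,0,0],[0,0,0]],[0,[6,0,0],[0,0,0]],[0,[0,0,0],[0,0,0]]]'; python3 -c "
from h import *
print(go([.568,-.041,.106]),get_obs()['ft_force'])"
```

```text
time: 22.22
position: [0.5698, -0.0417, 0.1099]
tool_rot: [0.098, 0.697, -0.097, 0.703]
ft_force: [-0.3, -0.8, -3.3]
grip_width: 0.0612
[ 3.9  0.2 -1.9] [-0.31567743 -0.77246496 -3.30378317]
```

```bash
python3 -m inch '[[0,[5,0,-2],[0,0,0]],[0,[0,0,0],[0,0,0]]]'; python3 -m inch '[[0,[3,0,0],[0,0,0]],[0,[0,0,0],[0,0,0]]]'
```

```text
time: 22.48
position: [0.5683, -0.0413, 0.1048]
tool_rot: [0.098, 0.697, -0.097, 0.704]
ft_force: [-0.6, 0.2, -2.0]
grip_width: 0.0611
time: 22.72
position: [0.5684, -0.0413, 0.1023]
tool_rot: [0.098, 0.697, -0.097, 0.704]
ft_force: [0.9, -0.6, 0.1]
grip_width: 0.0607
```

Force has fallen to about zero, so the pan bears the beaker. I'll release and back off upward.

```bash
python3 -m inch '[[0,[1,0,0],[0,0,0]],[87,[0,0,0],[0,0,0]],[87,[0,0,0],[0,0,0]],[87,[0,0,0],[0,0,0]],[87,[-25,0,0],[0,0.4,0]],[87,[-45,0,0],[0,0,0]],[87,[-50,0,0],[0,0,0]],[87,[-30,0,0],[0,0,0]],[60,[0,-20,-40],[0,0,0]],[60,[0,-20,-50],[0,0,0]],[60,[0,-20,-50],[0,0,0]],[60,[0,0,0],[0,0,0]]]'
python3 - <<'E'
from f import *
a=shot("side","s14.png");b=shot("top","t3.png")
fit("beaker",.031,.1,(.569,-.0425),.047)
for n in("side","top"):
  for t,z in(("tare_grip",.104),("pointer_tip",.082),("zero_mark",.078)):
    print(t,n,[(atz(n,x["pixel"],z).round(4)[:2].tolist(),np.round(x["pixel"]).tolist(),round(x["confidence"],2)) for x in imaging.tip_of(n,t)[:2]])
cv2.imwrite("pics/c8.png",np.hstack([cv2.resize(a[230:400,290:430],(400,486),interpolation=2),cv2.resize(b[150:290,320:480],(400,486),interpolation=2)])[:,:,::-1])
E
```

```text
time: 24.22
position: [0.4142, -0.0618, 0.2556]
tool_rot: [0.097, 0.697, -0.097, 0.703]
ft_force: [0.5, 0.5, -0.4]
grip_width: 0.0613
beaker side [ 0.5708 -0.0411] 0.025
beaker top [ 0.5691 -0.0424] 0.009
tare_grip side [([0.523, -0.2028], [357.0, 324.0], 0.82)]
pointer_tip side [([0.5747, -0.2362], [392.0, 339.0], 0.96)]
zero_mark side [([0.662, 0.2314], [341.0, 181.0], 0.74), ([0.5744, -0.1792], [377.0, 315.0], 0.6)]
tare_grip top [([0.522, -0.1986], [438.0, 222.0], 0.72), ([0.5371, -0.1031], [401.0, 217.0], 0.3)]
pointer_tip top [([0.5735, -0.2393], [450.0, 204.0], 0.5), ([0.569, -0.041], [376.0, 206.0], 0.21)]
zero_mark top [([0.5706, -0.1862], [430.0, 205.0], 0.6)]
```

View pics/c8.png

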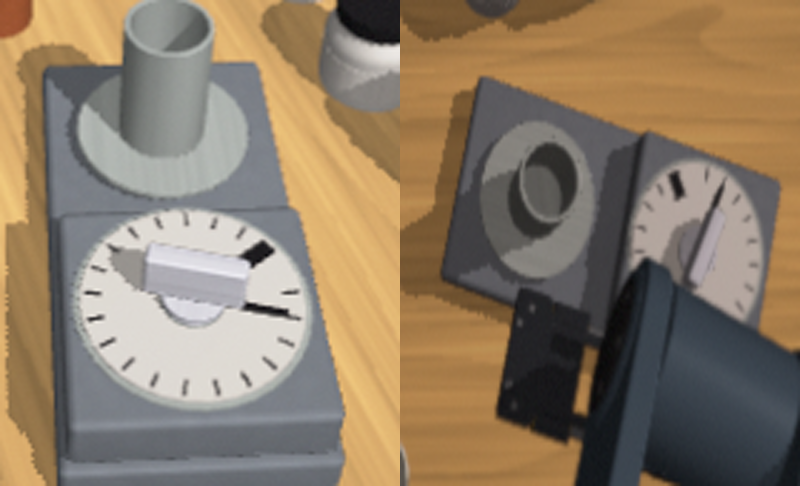

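The beaker stands in the middle of the pan. The dial has swung so that the zero block is at side (380,318) and top (431,203), while the pointer is still at side (391,341) and top (450,201). I'll get the angles from a polar unwrap.

```bash
cat > pol.py <<'E'
from f import *
import sys
g=lambda f:cv2.cvtColor(cv2.imread("pics/"+f),cv2.COLOR_BGR2GRAY).astype(np.float32)
def axis(n,f):
    im=g(f)
    def cost(p):
        v=[]
        for r in(.066,.072):
            P=np.array(circ(*p,.078,r,n),np.float32);v.append(cv2.remap(im,P[:,:1],P[:,1:],1).ravel())
        return -(v[0]-v[1]).clip(-80,80).mean()
    s=minimize(cost,(.525,-.202),method="Nelder-Mead",options=dict(initial_simplex=[(.525,-.202),(.531,-.202),(.525,-.196)]))
    return s.x,-s.fun
def polar(n,f,c,z,r0,r1):
    im=g(f);A=np.radians(np.arange(-90,180,.5));o=[]
    for a in A:
        P=np.array([proj(n,[c[0]+r*np.cos(a),c[1]+r*np.sin(a),z]) for r in np.linspace(r0,r1,9)],np.float32)
        o.append(cv2.remap(im,P[:,:1],P[:,1:],1).mean())
    return np.degrees(A),np.array(o)
def dark(n,f,c,z,r0,r1):
    A,o=polar(n,f,c,z,r0,r1);m=o<np.median(o)*.6
    k,l=cv2.connectedComponents(m.astype(np.uint8)[None]);w=(np.median(o)-o)
    return [((A*w)[l[0]==i].sum()/w[l[0]==i].sum(),(l[0]==i).sum()*.5) for i in range(1,k)]
if __name__=="__main__":
    for n,f0,f1 in(("side","s0.png",sys.argv[1]),("top","t0.png",sys.argv[2])):
        c,q=axis(n,f0);print(n,"axis",c.round(4),q.round(1))
        if f1!="-":
            print(" block z78",np.round(dark(n,f1,c,.078,.047,.063),1).tolist())
            print(" pointer z83",np.round(dark(n,f1,c,.083,.045,.056),1).tolist())
E
python3 pol.py s14.png t3.png; python3 -c "
from h import *
print(tool()[0],tool()[1].as_matrix().round(3),get_obs()['q'])"
```

```text
side axis [ 0.5248 -0.2065] 49.8
 block z78 [[-29.0, 5.5], [21.3, 12.5]]
 pointer z83 [[-32.6, 7.0], [18.5, 13.5]]
top axis [ 0.526  -0.2063] 40.3
 block z78 [[-31.2, 3.0], [20.7, 11.0], [137.3, 82.5]]
 pointer z83 [[-30.0, 5.5], [22.5, 11.5], [138.9, 81.5]]
[ 0.41924207 -0.06287895  0.25584606] [[ 0.012  0.27   0.963]
 [-0.002  0.963 -0.27 ]
 [-1.     0.002  0.012]] [-0.41645726  0.20085029  1.87401003  0.00409715  1.05474439 -1.71586932]
```

Both cameras agree: the axis is at (0.525,-0.206), the block at +21° and the pointer at -31°, so the turn is about 52°. I'll set the jaws across the bar.

```bash
python3 -m inch '[[50,[0,0,0],[8,0.3,0]],[50,[0,0,0],[8,0.3,0]],[50,[0,0,0],[0,0,0]]]'; python3 -c "
from h import *
M=tool()[1].as_matrix();print(go([.5254,-.2064,.2]),M.round(3),np.degrees(np.arctan2(M[1,1],M[0,1])))"
```

```text
time: 25.1
position: [0.42, -0.0627, 0.2555]
tool_rot: [0.196, 0.679, -0.194, 0.68]
ft_force: [-0.2, 0.2, -0.7]
grip_width: 0.0501
[ 55.2 -66.1 165.5] [[ 0.002  0.53   0.848]
 [ 0.003  0.848 -0.53 ]
 [-1.     0.004  0.   ]] 57.98525949954738
```

```bash
python3 -m inch '[[50,[0,-17,42],[0,0,0]],[50,[0,-17,42],[0,0,0]],[50,[10,-17,42],[0,0,0]],[50,[30,-15,40],[0,0,0]],[50,[0,0,0],[0,0,0]]]'; python3 -c "
from h import *
M=tool()[1].as_matrix();print(go([.5254,-.2064,.15]),M.round(3),np.degrees(np.arctan2(M[1,1],M[0,1])))"
```

```text
time: 25.72
position: [0.5301, -0.2097, 0.2132]
tool_rot: [0.191, 0.681, -0.188, 0.682]
ft_force: [-1.5, 0.5, -0.1]
grip_width: 0.0499
[63.2  0.1 -5.8] [[ 0.003  0.517  0.856]
 [ 0.003  0.856 -0.517]
 [-1.     0.004  0.001]] 58.87399903524674
```

```bash
python3 -m inch '[[50,[35,0,-5],[0,0,0]],[50,[30,0,0],[0,0,0]],[50,[25,0,0],[0,0,0]],[50,[0,0,0],[0,0,0]]]'; python3 -c "
from h import *
M=tool()[1].as_matrix();print(go([.5254,-.2064,.089]),M.round(3)[:,0],np.degrees(np.arctan2(M[1,1],M[0,1])))"
```

```text
time: 26.22
position: [0.5258, -0.205, 0.1228]
tool_rot: [0.188, 0.681, -0.186, 0.683]
ft_force: [0.2, 0.0, 0.2]
grip_width: 0.0499
[33.8 -1.6  0.4] [ 0.003  0.003 -1.   ] 59.34562605350838
```

```bash
python3 -m inch '[[50,[17,-1,0],[0,0,0]],[50,[15,0,0],[0,0,0]],[50,[0,0,0],[0,0,0]],[0,[0,0,0],[0,0,0]],[0,[0,0,0],[0,0,0]],[0,[0,0,0],[0,0,0]]]' 15; python3 -c "
from h import *
M=tool()[1].as_matrix();print(go([.5254,-.2064,.089]),M.round(3)[:,0],np.degrees(np.arctan2(M[1,1],M[0,1])))"
```

```text
time: 26.98
position: [0.5274, -0.2064, 0.0926]
tool_rot: [0.187, 0.679, -0.185, 0.685]
ft_force: [-0.4, -0.3, 0.5]
grip_width: 0.0276
[ 3.6 -1.1 -1.7] [ 0.009 -0.    -1.   ] 59.488932449021846
```

```bash
python3 -m inch '[[0,[0,0,0],[0,0,0]],[0,[0,0,0],[0,0,0]],[0,[0,0,0],[0,0,0]]]'; python3 -m inch '[[0,[0,0,0],[-8,0,0]],[0,[0,0,0],[-8,0,0]],[0,[0,0,0],[0,0,0]]]';python3 -c "
from h import *
M=tool()[1].as_matrix();print(go([.5254,-.2064,.0925]),M.round(3)[:,0],np.degrees(np.arctan2(M[1,1],M[0,1])),get_obs()['moment'])"
```

```text
time: 27.35
position: [0.5265, -0.2082, 0.0928]
tool_rot: [0.185, 0.679, -0.186, 0.685]
ft_force: [1.0, 1.6, -1.7]
grip_width: 0.0149
time: 27.72
position: [0.527, -0.207, 0.0928]
tool_rot: [0.087, 0.699, -0.087, 0.705]
ft_force: [-0.9, -1.7, -0.0]
grip_width: 0.0149
[ 0.3  0.2 -1.7] [ 0.009 -0.001 -1.   ] 75.89200638531896 [-0.18750961  0.09292765  0.02186497]
```

```bash
python3 -m inch '[[0,[0,0,-1],[-9,0,0]],[0,[0,0,0],[-9,0,0]],[0,[0,0,0],[-9,0,0]],[0,[0,0,0],[-7,0,0]],[0,[0,0,0],[0,0,0]]]';python3 -c "
from h import *
M=tool()[1].as_matrix();print(go([.5254,-.2064,.0925]),M.round(3)[:,0],np.degrees(np.arctan2(M[1,1],M[0,1])))
a=shot('side','s15.png');b=shot('top','t4.png')"; python3 pol.py s15.png t4.png
```

```text
time: 28.35
position: [0.5269, -0.2046, 0.0928]
tool_rot: [-0.123, 0.693, 0.123, 0.7]
ft_force: [0.2, -1.5, -0.4]
grip_width: 0.0148
[ 0.3 -1.2 -2. ] [ 0.01   0.003 -1.   ] 110.05887785452518
side axis [ 0.5248 -0.2065] 49.8
 block z78 [[23.4, 122.5]]
 pointer z83 [[-36.2, 27.5], [29.8, 11.0], [84.5, 2.5]]
top axis [ 0.526  -0.2063] 40.3
 block z78 [[-52.0, 45.5], [21.0, 1.5], [86.4, 40.5]]
 pointer z83 [[-50.1, 43.0], [22.8, 4.0], [76.4, 46.0]]
```

Jaws are at 110°. I'll release, rise straight up, back off and verify from clear views.

```bash
python3 -m inch '[[0,[0,0,0],[-1,0,0]],[0,[0,0,0],[0,0,0]],[45,[0,0,0],[0,0,0]],[45,[0,0,0],[0,0,0]],[45,[0,0,0],[0,0,0]],[45,[-30,0,0],[0,0.5,0]],[45,[-50,0,0],[0,0,0]],[45,[-50,0,0],[0,0,0]],[45,[-20,0,-45],[0,0,0]],[45,[0,0,-50],[0,0,0]],[45,[0,0,-45],[0,0,0]],[45,[0,0,0],[0,0,0]]]'
python3 - <<'E'
from f import *
a=shot("side","s16.png");b=shot("top","t5.png")
fit("beaker",.031,.1,(.569,-.0425),.047)
for n in("side","top"):
  for t,z in(("pointer_tip",.082),("zero_mark",.078)):
    print(t,n,[(atz(n,x["pixel"],z).round(4)[:2].tolist(),round(x["confidence"],2)) for x in imaging.tip_of(n,t)[:2]])
cv2.imwrite("pics/c9.png",np.hstack([cv2.resize(a[230:400,290:430],(400,486),interpolation=2),cv2.resize(b[150:290,320:480],(400,486),interpolation=2)])[:,:,::-1])
E
python3 pol.py s16.png t5.png
```

```text
time: 29.95
position: [0.3937, -0.2565, 0.2483]
tool_rot: [-0.13, 0.694, 0.127, 0.697]
ft_force: [0.4, -0.0, 0.6]
grip_width: 0.045
beaker side [ 0.5731 -0.0381] 0.315
beaker top [ 0.5725 -0.0412] 0.068
pointer_tip side [([0.5721, -0.1888], 0.81)]
zero_mark side []
pointer_tip top [([0.5655, -0.1819], 0.52)]
zero_mark top [([0.5727, -0.1839], 0.75)]
side axis [ 0.5248 -0.2065] 49.8
 block z78 [[21.2, 12.0], [111.5, 66.0]]
 pointer z83 [[18.7, 13.0], [111.5, 60.0]]
top axis [ 0.526  -0.2063] 40.3
 block z78 [[21.0, 11.5]]
 pointer z83 [[23.0, 12.5]]
```

View pics/c9.png

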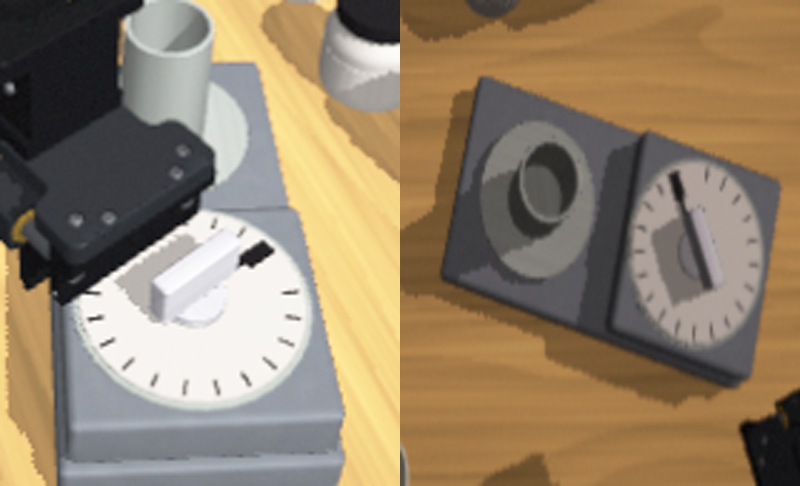

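The pointer runs onto the middle of the block, and the beaker stands centred on the pan. I'll check the bare pointer stretch inside the block (r 37–42 mm), then hand in.

Run:
```python
from pol import *
for n,f0,f1 in(("side","s0.png","s16.png"),("top","t0.png","t5.png")):
    c,_=axis(n,f0); A,o=polar(n,f1,c,.083,.037,.042)
    m=(A>0)&(A<45);i=np.argmin(np.where(m,o,999));print(n,A[i],o[i].round())
im=imaging.camera("side");print([np.round(d["box"]).tolist() for d in imaging.cut_out("side","brush")])
o=get_obs();print(o["time"],np.round(o["ft_force"],1))
```

```text
side 19.5 46.0
top 24.5 57.0
[[332.0, 188.0, 14.0, 57.0], [326.0, 167.0, 5.0, 47.0]]
30.45 [-0.1  1.   0.4]
```

```bash
python3 -c "
from rig import robot
print(robot.hand_in())"
```

```text
the job is handed in; nothing more can be done
None
```

The job is done and handed in at about 30.5 s of the 72 s allowed; the hand-in reports no verdict.

- **Brushing:** I pushed the brush down inside the beaker (bristle end about 15 mm above the beaker's underside), drew it up to about 75 mm and pushed it down again to about 10 mm. These heights come from the tool position, not from a picture.
- **Brush:** It is back in its crock and let go. It looked upright in a picture taken just afterwards, and the last detection still found it there.
- **Beaker:** It stands upright on the pan, within about 2 mm of the centre in clear views. The last fits differed by up to about 6 mm because the gripper partly hid the beaker in the side view; that is still well inside 25 mm.
- **Tare pointer:** The zero block was at 21° in both cameras. The pointer read 19.5° from the side and 24.5° from the top, so about 1° off on average (1 mm at the block). The worse reading is 3.5°, or 3.4 mm, against the 6 mm allowed. The last picture shows it on the middle of the block.
- **Other things:** I saw nothing else disturbed in the pictures, but I did not measure the bystanders again at the end. The gripper is clear, with its force reading near zero.

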